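# Shut the supply, then open the drain

### The arm

A 6-joint arm with a two-finger parallel gripper is mounted at the origin on a cart in front of the work surface, level with it; the furniture and walls round the work are solid. World frame = base frame: x ahead of the robot, y to its left, z up, the work surface at z = 0. Lengths are in m, angles in rad, forces in N, time in s.
With the tool pointing down it reaches from about 0.425 to 0.925 m from the base axis. Payload 12.5 kg.
Tool frame: the origin (TCP) lies midway between the tips of the shut fingers; the grasp point (between the pads) lies 19 mm behind it; z points along the fingers, y is the line along which they close (so a half turn about z gives the same grasp; the last joint's range is limited). The gripper opens to 85 mm and grips with 20 to 120 N. Pads are 22 mm wide; open, the fingers measure 114 mm over their backs; the gripper's body (76 mm by 85 mm) begins 54 mm behind the grasp point. The pads swing forward as they close: fully open they stand 13 mm farther back than shut.
Start: joints at [1.189, 0.491, 1.559, -0, 1.092, -0.106], TCP at [0.17, 0.601, 0.231] pointing down, gripper open.
Joint ranges: [-3.1, 3.1], [-0.84, 2.19], [0.05, 2.79], [-1.13, 4.28], [0.06, 2.93], [-2.69, 2.69]. Speed limits (rad/s): [2.22, 2.22, 2.79, 3.14, 3.14, 3.14].

### API

Orientations are given as a unit quaternion [w, x, y, z].
In Python, from rig import state, viewer, ctrl gives the robot as it stands. The module is installed in compiled form; this text tells all that it offers.
- The arm moves only by the shell command python3 -m creep 'ROWS' [FORCE]. ROWS is JSON, a list that holds one entry, the list of rows, each a list of 5 numbers: the finger opening in m, from 0 to 0.0854, then the shift along the world's x, y, z in m, then the turn about the world's z in rad. In form: [[[fingers, tx, ty, tz, twist], ...]]. A call has exactly 10 rows; each row shifts and turns the commanded pose from where the row before left it; what a row does not reach is not made up. A row lasts 1/10 s, in which the tool goes at most 50 mm and 8.59 degrees, less where a joint would pass 70% of its speed; a pose out of reach is approached as far as the arm can. A call is refused whole if a number of a shift passes 0.05 or a number of a turn 0.15, either way. A call with a gripper value outside its range is refused whole. The fingers move at their own pace and stop on an object; FORCE is the grip in N (left out, the last holds). Time passes only in rows, so rows that do not move let the fingers close, or fill a call up. It gives the time, the measured TCP pose, the force, the opening and the grip force at its end, in the units of the state.
- state(): the state, without advancing time (a new reading comes with each control period).
- viewer.grab_frame(name): name is "side" or "top" or "wrist"; returns the picture (384x512x3 uint8, blue, green, red); there is no depth.
- viewer.camera_params(name): a dict with "K" (3x3 intrinsics, pixels), "camera_from_world" (4x4, takes a point from world to camera coordinates). Camera axes: x right, y down, z forward; pixel columns grow to the right and rows downward; lengths in m; the calibration is good to about 2 mm. A picture is of the moment at which its call begins: read the wrist's pose just before it. camera_params takes no time and is no camera call; for the wrist camera it gives the pose at the moment of the call.
- ctrl.finish_job(): hands the job in; it is judged then, once.
Trained networks look in the newest picture that a camera, given by its name, has taken for a name from the list of things; names that differ only in an ending like _2 or _b are one class to them, and where a whole thing is asked for, a point or a joint stands for the part that bears it (a point fixed in the world has none). Each returns a list of dicts, best first, with "confidence" (0 to 1); they miss things now and then, are a little off and sometimes report something else, mostly with a low value. They report only what shows in the picture. A call takes as long as a camera call. They do not tell look-alikes from the thing itself.
- viewer.look_for(camera, label): "bbox" ([left, top, right, bottom] in pixels, round what is visible of it).
- viewer.outline_of(camera, label): "pixels" (384x512 bool, what is visible of it) and "bbox" ([left, top, right, bottom] in pixels, round what is visible of it).
- viewer.landmark_of(camera, label): "centre" ([column, row] in pixels: a listed point, or the origin of a listed thing).
The state is a dict: "clock": time; "joints": joint angles; "qd": joint speeds; "joint_efforts": joint torques, N m; "tool_pos": TCP position; "tool_rot": TCP orientation; "force": force on the tool from outside, world axes, zero at the start; "torque": the same for the moment, N m; "width": finger opening in m; "grasp_force": force on a finger pad.
Only numpy, scipy, OpenCV 4.12 (cv2) and the standard library are available. Lean on these libraries where they do the work, as an engineer would, in place of code of your own. Each camera call takes 0.05 s, during which the arm holds its last target. There are 200 camera calls.

### The job

Get the rinse pipe ready to drain: with the fingertips, push the three-armed star handle of the supply valve round clockwise until it is shut at its stop, and only after that push the single lever of the drain valve round until it points straight along its own spout pipe toward the front. Push gently on an arm from the side without gripping or straining the handles, and leave the loose things round about where they are.

Things in the scene. Friction and masses are not known exactly. Their poses are not given: they have to be found in the camera images.
- manifold: The pipe unit screwed to the worktop: a flat plate 125x380x8 mm with a level pipe (26 mm thick, centre 45 mm up) along its back edge. Origin on the worktop under the middle of the line between the two valves; x points to the pipe at the back, y along the pipe to the left, z up. The unit's place and its yaw (up to 0.2 rad either way) vary; the two valves stand on it at y = +0.12 and -0.12 m, and which stands at which end varies.
- supply_valve: The supply valve: the one with the three-armed star handle; the 22 mm thick pipe at its front (below 60 mm high) turns down 60 mm out into a 48 mm flange on the worktop. Origin on the worktop under the valve's upright axis, axes parallel to the manifold's; its front pipe runs to -x. Fixed, brass body 42 mm wide, 90 mm high without the handle.
- drain_valve: The drain valve: the one with the single lever; its front pipe ends 64 mm out in a short open spout that looks down (below 60 mm high). Origin on the worktop under the valve's upright axis, axes parallel to the manifold's; its front pipe runs to -x. Fixed, brass body 42 mm wide, 90 mm high without the handle.
- star_hub (a point): Centre of the star handle, on the supply valve's turning axis, 108 mm above the worktop, at mid-height of its arms. Hub 34 mm wide, from 98 to 121 mm high.
- star_arm (a point): Centre of the ball at the end of one of the three star arms, 58 mm out from star_hub, 108 mm up. The arms are round bars 12 mm thick with 18 mm end balls, 120 degrees apart. This is the arm that points along the valve's front pipe when the valve is shut. Nothing but the low pipes is under the arms outside 25 mm from the axis.
- star (a joint): Turn of the star handle, rad, growing clockwise seen from above. Starts between 0 and 0.45, 1.571 = shut, at a rigid stop, with the star_arm arm pointing along the front pipe. Over 1.40 counts as shut; do not press on the stop with more than 25 N. Stays where it is left; needs about 0.15 N m (3 to 4 N at 45 mm from the axis).
- lever_hub (a point): Point on the drain valve's turning axis, 108 mm above the worktop, at mid-height of the lever. Hub 26 mm wide, from 98 to 118 mm high.
- lever_tip (a point): Outer end of the lever, 95 mm from lever_hub, 108 mm up. From 28 mm to 95 mm out the lever is a round grip 16 mm thick. Nothing but the low pipes is under it outside 25 mm from the axis.
- lever (a joint): Turn of the lever, rad, growing anticlockwise seen from above. 0 = closed, lever across the front pipe and pointing left (valve's +y); starts between 0 and 0.35; 1.571 = fully open, at a rigid stop, lever pointing along the front pipe toward the front. Over 1.40 counts as open; do not press on the stop with more than 25 N. Stays where it is left; needs about 0.12 N m (2 N at 65 mm from the axis).
- thread_spool_7: Bystander, loose: a spool of thread, 25 mm across, 43 mm high, standing between the valves; origin at the centre of its underside. Not to be moved.
- dosing_cap_1: Bystander, loose: a round white dosing cup, 65 mm across, 40 mm high; origin at the centre of its underside. Not to be moved.
- tape_measure: Bystander, loose: a pocket tape measure, 64x56x53 mm; origin at the centre of its underside. Not to be moved.
- peg_4: Bystander, loose: a wooden clothes peg, 15x72x12 mm, lying; origin at the centre of its underside. Not to be moved.
- soap_bar: Bystander, loose: a block of laundry soap, 80x98x30 mm; origin at the centre of its underside. Not to be moved.
- scrub_brush: Bystander, loose: a wooden scrub brush on its bristles, 73x148x44 mm; origin at the centre of its underside. Not to be moved.
Not all that is in view belongs to the job. Leave any green look-alike of the supply_valve alone.

How it is judged:
On the way, in this order (a step that is already met when the one before it is completed fails the run):
1. the supply valve is shut while the drain valve is still closed (value of joint star above 1.4 rad and value of joint lever below 0.5 rad), for 0.2 s.
2. the drain lever is turned fully open (value of joint each of lever, star above 1.4 rad), for 0.2 s.
At the end, for the whole second after the job is handed in: The star handle is within 0.17 rad (10 degrees) of its shut stop, the lever within 0.17 rad of straight along its spout pipe, both at rest, and every loose bystander is within 25 mm of where it started (all of step 2 and value of joint each of star, lever below 1.65 rad and velocity of joint star between -0.05 and 0.05 rad/s and velocity of joint lever between -0.05 and 0.05 rad/s and distance of each of thread_spool_7, dosing_cap_1, tape_measure, peg_4, soap_bar, scrub_brush from where it was at the start of the episode below 0.025 m); the robot touches nothing.
It fails at once if the drain was opened (lever past 0.5 rad) while the supply was not shut (star below 1.35 rad) (value of joint lever above 0.5 rad and value of joint star below 1.35 rad).
It fails at once if a handle was gripped or strained (fingers on a valve with more than 30 N) (contact force between the fingers and supply_valve above 30 N or contact force between the fingers and drain_valve above 30 N).
It fails at once if a bystander was knocked away, lifted or carried (25 mm) (distance of any of thread_spool_7, dosing_cap_1, tape_measure, peg_4, soap_bar, scrub_brush from where it was at the start of the episode above 0.025 m).
It also fails if it takes over 48 s, if anything falls off the work surface, if the arm or the gripper's body presses on something with over 40 N, if the wrist force passes 120 N, or if a joint passes its speed limit or range.

## Working session

There is one attempt and no reset: what is moved stays moved. The work goes in short steps, Python scripts to look and compute and a shell command to move; the robot and the scene stay as the last step left them, time stands still between calls to the robot, and variables do not carry over. Pictures are saved under pics/ and viewed, at most 10 in all, crops included, and the job is handed in when it is done.

```bash
mkdir -p pics; cat > h.py <<'E'
import numpy as np, cv2
from rig import state, viewer, ctrl
def ray(cam,px):
    P=viewer.camera_params(cam);K=np.array(P["K"]);T=np.array(P["camera_from_world"])
    R=T[:3,:3];o=-R.T@T[:3,3];d=R.T@np.linalg.solve(K,[px[0],px[1],1]);return o,d
def at(cam,px,z):
    o,d=ray(cam,px);return o+d*(z-o[2])/d[2]
def proj(cam,p):
    P=viewer.camera_params(cam);c=np.array(P["camera_from_world"])@np.r_[p,1];q=np.array(P["K"])@c[:3];return q[:2]/q[2]
E
python3 - <<'E'
from h import *
Z=dict(star_hub=.108,star_arm=.108,lever_hub=.108,lever_tip=.108,manifold=0,supply_valve=0,drain_valve=0,thread_spool_7=0,dosing_cap_1=0,tape_measure=0,peg_4=0,soap_bar=0,scrub_brush=0)
for c in["top","side"]:
    im=viewer.grab_frame(c);cv2.imwrite(f"pics/{c}0.png",im)
    for n,z in Z.items():
        for r in viewer.landmark_of(c,n)[:3]:
            print(c,n,round(r["confidence"],2),np.round(r["centre"]),at(c,r["centre"],z).round(3))
print(state())
E
```

```text
top star_hub 0.88 [263. 169.] [0.531 0.032 0.108]
top star_hub 0.64 [130. 188.] [0.485 0.433 0.108]
top star_arm 0.71 [149. 186.] [0.489 0.374 0.108]
top star_arm 0.68 [287. 173.] [ 0.517 -0.041  0.108]
top star_arm 0.56 [309. 209.] [ 0.406 -0.103  0.108]
top lever_hub 0.59 [348. 181.] [ 0.488 -0.225  0.108]
top lever_hub 0.35 [376. 206.] [ 0.409 -0.307  0.108]
top lever_tip 0.65 [312. 180.] [ 0.494 -0.116  0.108]
top manifold 0.86 [301. 174.] [ 0.523 -0.095  0.   ]
top supply_valve 0.92 [144. 186.] [0.498 0.416 0.   ]
top supply_valve 0.61 [265. 175.] [0.524 0.021 0.   ]
top drain_valve 0.74 [339. 185.] [ 0.486 -0.22   0.   ]
top drain_valve 0.49 [216. 185.] [0.497 0.183 0.   ]
top drain_valve 0.23 [345. 180.] [ 0.502 -0.241  0.   ]
top thread_spool_7 0.37 [292. 202.] [ 0.434 -0.064  0.   ]
top dosing_cap_1 0.83 [306. 210.] [ 0.406 -0.109  0.   ]
top tape_measure 0.72 [276. 213.] [ 0.4   -0.009  0.   ]
top peg_4 0.46 [237. 208.] [0.421 0.115 0.   ]
top soap_bar 0.64 [378. 206.] [ 0.411 -0.342  0.   ]
top soap_bar 0.16 [266. 170.] [0.541 0.02  0.   ]
top scrub_brush 0.67 [215. 178.] 
[... 1272 characters left out ...]
lock': 1.4, 'joints': array([ 1.18942045e+00,  4.90872856e-01,  1.55888461e+00,  1.75612665e-05,
        1.09168294e+00, -1.05608654e-01]), 'qd': array([ 3.47661992e-04,  4.98301896e-04,  2.63508901e-04, -2.24158706e-03,
       -1.42781296e-04, -6.44733808e-05]), 'joint_efforts': array([ 2.13846382e-03, -6.18271422e+01, -2.61843199e+01,  1.65287304e-05,
        3.05308995e-04, -4.17957338e-06]), 'tool_pos': array([0.17016791, 0.60141645, 0.23134912]), 'tool_rot': array([1.07894152e-05, 1.37451129e-01, 9.90508547e-01, 7.57525094e-05]), 'force': array([ 0.08199199,  0.47094806, -0.4856152 ]), 'torque': array([0.03270103, 0.02449246, 0.05561882]), 'grasp_force': 0.0, 'width': 0.085431452157387}
```

```bash
python3 - <<'E'
import cv2
im=cv2.imread("pics/top0.png");cv2.imwrite("pics/topc.png",cv2.resize(im[120:240,90:400],(800,310),interpolation=cv2.INTER_CUBIC))
im=cv2.imread("pics/side0.png");cv2.imwrite("pics/sidec.png",cv2.resize(im[120:330,180:350],None,fx=2.8,fy=2.8,interpolation=cv2.INTER_CUBIC))
E
```

```text
(no output)
```

View pics/topc.png

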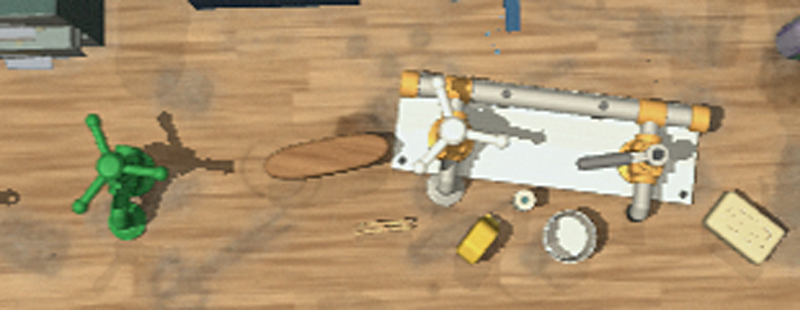

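View pics/sidec.png

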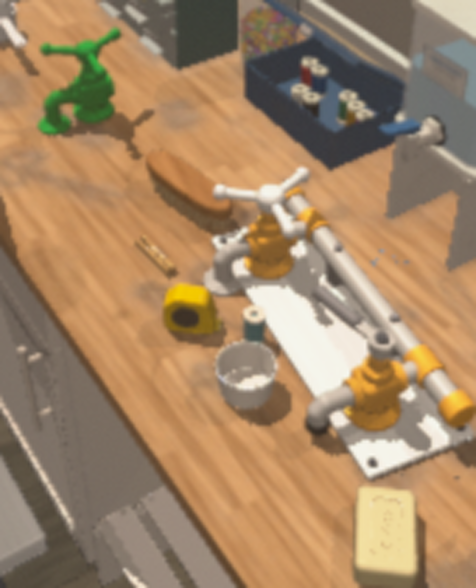

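The green star at top px (130,188) is the look-alike. The white star on brass at (263,169) is the one on the screwed-down plate with the pipe, so it is the supply valve. The drain valve, with the single lever, is at (348,181). The crop confirms both. Next I'll hover over the unit for a closer wrist look.

```bash
python3 -m creep '[[[0,0.033,-0.029,0.01,0],[0,0.033,-0.029,0.01,0],[0,0.033,-0.029,0.01,0],[0,0.033,-0.029,0.01,0],[0,0.033,-0.029,0.01,0],[0,0.033,-0.029,0.01,0],[0,0.033,-0.029,0.01,0],[0,0.007,-0.042,0,0],[0,0.007,-0.042,0,0],[0,0.007,-0.042,0,0]]]' 20; python3 -m creep '[[[0,0.007,-0.042,0,0],[0,0.007,-0.042,0,0],[0,0.007,-0.042,0,0],[0,0.007,-0.042,0,0],[0,0.007,-0.042,0,0],[0,0.007,-0.042,0,0],[0,0.007,-0.042,0,0],[0,0.007,-0.042,0,0],[0,0.007,-0.02,0,0],[0,0,0,0,0]]]'
cat > m.py <<'E'
from h import *
import sys
def run(tag):
    im=viewer.grab_frame("wrist");cv2.imwrite(f"pics/{tag}.png",im)
    for n in["star_hub","star_arm","lever_hub","lever_tip"]:
        for r in viewer.landmark_of("wrist",n)[:3]:
            print(n,round(r["confidence"],2),np.round(r["centre"]),at("wrist",r["centre"],.108).round(4))
    s=state();print(s["clock"],s["tool_pos"].round(4),s["tool_rot"].round(3),s["force"].round(1),s["width"])
if __name__=="__main__":run(sys.argv[1])
E
python3 m.py w1
```

```text
clock: 2.4
tool_pos: [0.4223, 0.2707, 0.3013]
tool_rot: [0.0, 0.138, 0.991, 0.0]
force: [0.7, -0.6, -0.1]
width: -0.0001
grasp_force: 0.0
clock: 3.4
tool_pos: [0.4857, -0.0859, 0.3012]
tool_rot: [0.0, 0.139, 0.99, -0.0]
force: [0.1, 0.0, -0.4]
width: 0.0001
grasp_force: 0.0
star_hub 0.68 [371. 182.] [0.5255 0.0285 0.108 ]
star_arm 0.58 [317. 186.] [ 0.5152 -0.0246  0.108 ]
lever_hub 0.59 [146. 212.] [ 0.4937 -0.2043  0.108 ]
lever_tip 0.66 [223. 181.] [ 0.4836 -0.1159  0.108 ]
3.65 [ 0.485  -0.0827  0.3014] [0.    0.137 0.991 0.   ] [ 0.  -0.3 -0.3] 0.00016494394957783918
```

View pics/w1.png

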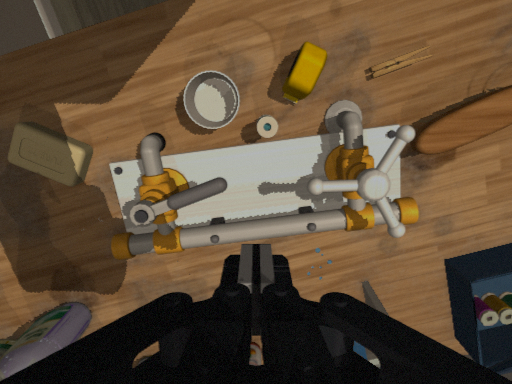

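The wrist view shows the supply hub at (373,183), its arm ends at (317,186), (406,132) and (397,230), the lever hub at (144,212) and the lever tip at (223,186). By the calibration the hubs are 0.235 m apart (0.24 expected), which fits. I'll lower the shut fingertips behind the star arm.

```bash
python3 -m creep '[[[0,0.028,0.032,0,0.04],[0,0.028,0.032,0,0.04],[0,0,0,-0.042,0],[0,0,0,-0.042,0],[0,0,0,-0.042,0],[0,0,0,-0.042,0],[0,0,0,-0.042,0],[0,0,0,0,0],[0,0,0,0,0],[0,0,0,0,0]]]'
python3 - <<'E'
from h import *
viewer.grab_frame("wrist")
for n in["star_hub","star_arm"]:
    for r in viewer.landmark_of("wrist",n)[:3]: print(n,r["confidence"],at("wrist",r["centre"],.108).round(4))
h=np.array([.526,.030]);p=state()["tool_pos"][:2];d=p-h
a=np.arange(0,1.9,.08)
P=np.array([h+np.array([[np.cos(t),np.sin(t)],[-np.sin(t),np.cos(t)]])@d for t in a])
print(p,np.hypot(*d));print(np.c_[a[1:],np.diff(P,axis=0).round(4),P[1:].round(3)])
E
```

```text
clock: 4.65
tool_pos: [0.5422, -0.0194, 0.0935]
tool_rot: [0.002, 0.097, 0.995, -0.0]
force: [0.4, 0.3, -0.1]
width: -0.0001
grasp_force: 0.0
star_hub 0.73 [0.5307 0.0253 0.108 ]
star_arm 0.67 [ 0.5162 -0.0291  0.108 ]
[ 0.54188927 -0.01957806] 0.052062011308944514
[[ 8.00e-02 -4.00e-03 -1.10e-03  5.38e-01 -2.10e-02]
 [ 1.60e-01 -4.10e-03 -8.00e-04  5.34e-01 -2.10e-02]
 [ 2.40e-01 -4.10e-03 -5.00e-04  5.30e-01 -2.20e-02]
 [ 3.20e-01 -4.20e-03 -1.00e-04  5.25e-01 -2.20e-02]
 [ 4.00e-01 -4.20e-03  2.00e-04  5.21e-01 -2.20e-02]
 [ 4.80e-01 -4.10e-03  5.00e-04  5.17e-01 -2.10e-02]
 [ 5.60e-01 -4.10e-03  9.00e-04  5.13e-01 -2.00e-02]
 [ 6.40e-01 -4.00e-03  1.20e-03  5.09e-01 -1.90e-02]
 [ 7.20e-01 -3.90e-03  1.50e-03  5.05e-01 -1.80e-02]
 [ 8.00e-01 -3.70e-03  1.80e-03  5.02e-01 -1.60e-02]
 [ 8.80e-01 -3.60e-03  2.10e-03  4.98e-01 -1.40e-02]
 [ 9.60e-01 -3.40e-03  2.40e-03  4.94e-01 -1.10e-02]
 [ 1.04e+00 -3.20e-03  2.60e-03  4.91e-01 -9.00e-03]
 [ 1.12e+00 -3.00e-03  2.90e-03  4.88e-01 -6.00e-03]
 [ 1.20e+00 -2.70e-03  3.10e-03  4.86e-01 -3.00e-03]
 [ 1.28e+00 -2.50e-03  3.30e-03  4.83e-01  1.00e-03]
 [ 1.36e+00 -2.20e-03  3.50e-03  4.81e-01  4.00e-03]
 [ 1.44e+00 -1.90e-03  3.70e-03  4.79e-01  8.00e-03]
 [ 1.52e+00 -1.60e-03  3.80e-03  4.77e-01  1.20e-02]
 [ 1.60e+00 -1.30e-03  4.00e-03  4.76e-01  1.60e-02]
 [ 1.68e+00 -1.00e-03  4.00e-03  4.75e-01  2.00e-02]
 [ 1.76e+00 -7.00e-04  4.10e-03  4.74e-01  2.40e-02]
 [ 1.84e+00 -3.00e-04  4.20e-03  4.74e-01  2.80e-02]]
```

```bash
python3 -m creep '[[[0,-0.004,-0.001,0,-0.08],[0,-0.004,-0.001,0,-0.08],[0,-0.004,-0.0005,0,-0.08],[0,-0.004,0,0,-0.08],[0,-0.004,0,0,-0.08],[0,-0.004,0.0005,0,-0.08],[0,-0.004,0.001,0,-0.08],[0,-0.004,0.001,0,-0.08],[0,0,0,0,0],[0,0,0,0,0]]]'; python3 m.py w2
```

```text
clock: 5.8
tool_pos: [0.5098, -0.0197, 0.0922]
tool_rot: [0.001, 0.405, 0.914, 0.0]
force: [2.5, -0.7, 1.7]
width: -0.0003
grasp_force: 1.2
star_hub 0.91 [366. 233.] [0.5286 0.0268 0.108 ]
star_arm 0.77 [224. 244.] [ 0.4895 -0.0151  0.108 ]
star_arm 0.59 [364. 236.] [0.5289 0.0255 0.108 ]
6.05 [ 0.5096 -0.0197  0.0916] [0.001 0.405 0.914 0.   ] [ 3.8 -0.3  1.7] 0.00010583165583345986
```

View pics/w2.png

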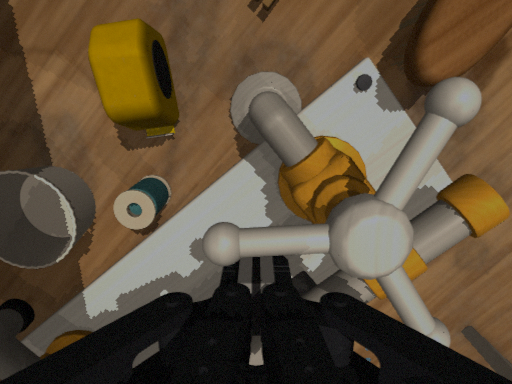

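The arm has followed: its ball is now at px (224,244) and the hub at (366,233), with the fingers flat behind the bar at about 3 N. I'll continue the arc.

```bash
python3 -m creep '[[[0,-0.0037,0.0017,0,-0.08],[0,-0.0035,0.0019,0,-0.08],[0,-0.0033,0.0022,0,-0.08],[0,-0.0031,0.0025,0,-0.08],[0,-0.0029,0.0027,0,-0.08],[0,-0.0027,0.0029,0,-0.08],[0,-0.0025,0.0031,0,-0.08],[0,-0.0022,0.0033,0,-0.08],[0,0,0,0,0],[0,0,0,0,0]]]'; python3 m.py w3
```

```text
clock: 7.05
tool_pos: [0.4858, 0.0006, 0.0914]
tool_rot: [0.001, 0.673, 0.74, 0.0]
force: [5.3, -0.4, 1.0]
width: -0.0004
grasp_force: 2.1
star_hub 0.64 [368. 237.] [0.5294 0.0256 0.108 ]
star_arm 0.65 [229. 246.] [0.474  0.0163 0.108 ]
7.3 [0.4858 0.0006 0.0914] [0.    0.673 0.74  0.   ] [ 5.6 -0.4  0.9] -9.128563771193644e-05
```

```bash
python3 -m creep '[[[0,-0.001,0.0026,0,-0.06],[0,-0.001,0.0027,0,-0.06],[0,-0.001,0.0028,0,-0.06],[0,-0.0008,0.0028,0,-0.06],[0,0,0,0,0],[0,0,0,0,0],[0,0,0,0,0],[0,0,0,0,0],[0,0,0,0,0],[0,0,0,0,0]]]'; python3 m.py w4
```

```text
clock: 8.3
tool_pos: [0.4814, 0.0116, 0.0913]
tool_rot: [-0.0, 0.756, 0.654, -0.0]
force: [2.8, -1.9, 0.5]
width: -0.0002
grasp_force: 1.4
star_hub 0.6 [370. 235.] [0.53   0.0266 0.108 ]
star_arm 0.89 [225. 246.] [0.4721 0.03   0.108 ]
8.55 [0.4815 0.0116 0.0913] [0.    0.756 0.654 0.   ] [ 1.9 -2.5  0.4] -6.42122440017591e-05
```

```bash
python3 -m creep '[[[0,0,0.001,0,-0.02],[0,0,0,0,0],[0,0,0.001,0,-0.02],[0,0,0,0,0],[0,0,0.001,0,-0.02],[0,0,0,0,0],[0,0,0,0,0],[0,0,0,0,0],[0,0,0,0,0],[0,0,0,0,0]]]'; python3 m.py w5
```

```text
clock: 9.55
tool_pos: [0.4814, 0.0146, 0.0913]
tool_rot: [-0.0, 0.776, 0.631, -0.0]
force: [-0.0, -2.4, -0.7]
width: -0.0002
grasp_force: 0.7
star_hub 0.68 [368. 237.] [0.5299 0.0258 0.108 ]
star_arm 0.82 [222. 244.] [0.4719 0.035  0.108 ]
lever_tip 0.69 [161. 247.] [0.4477 0.0384 0.108 ]
9.8 [0.4815 0.0146 0.0913] [ 0.     0.776  0.631 -0.   ] [ 0.1 -1.4 -1.1] -4.5981829758233184e-05
```

View pics/w5.png

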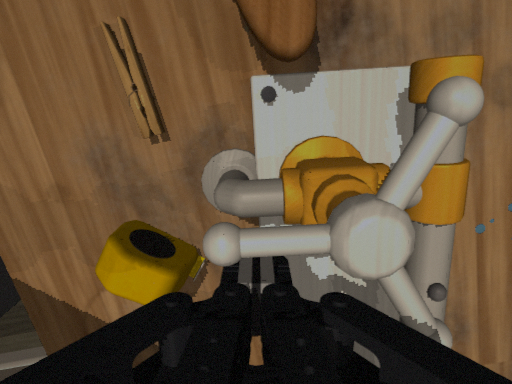

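The arm now lies parallel to the plate edge and front pipe, from (222,244) to (370,236) with about the same slope as the edge. I'll creep slightly further to feel for the stop.

```bash
python3 -m creep '[[[0,0,0.001,0,0],[0,0,0,0,0],[0,0,0.001,0,0],[0,0,0,0,0],[0,0,0,0,0],[0,0,0,0,0],[0,0,0,0,0],[0,0,0,0,0],[0,0,0,0,0],[0,0,0,0,0]]]'; python3 m.py w6
```

```text
clock: 10.8
tool_pos: [0.4816, 0.0156, 0.0914]
tool_rot: [0.001, 0.776, 0.631, -0.0]
force: [-1.6, -14.7, 0.0]
width: -0.0002
grasp_force: 7.0
star_hub 0.83 [366. 239.] [0.5292 0.0262 0.108 ]
star_arm 0.85 [224. 245.] [0.4729 0.0352 0.108 ]
11.05 [0.4816 0.0156 0.0914] [ 0.001  0.776  0.631 -0.   ] [ -1.1 -15.3   0.2] -3.384707578498469e-05
```

Stop felt at 15 N. I'll back off, rise, and go over to the lever.

```bash
python3 -m creep '[[[0,0,-0.012,0,0],[0,0,0,0.045,0],[0,0,0,0.045,0],[0,0.008,-0.037,0.01,-0.14],[0,0.008,-0.037,0.01,-0.14],[0,0.008,-0.037,0.01,-0.14],[0,0.007,-0.035,0,-0.14],[0,0,0,0,-0.14],[0,0,0,0,-0.14],[0,0,0,0,-0.14]]]'; python3 m.py w7; python3 - <<'E'
from h import *
viewer.grab_frame("top")
for n in["star_arm","star_hub","lever_hub","lever_tip"]:
    for r in viewer.landmark_of("top",n)[:3]: print(n,r["confidence"],at("top",r["centre"],.108).round(4))
E
```

```text
clock: 12.05
tool_pos: [0.5123, -0.1419, 0.2112]
tool_rot: [-0.0, 0.982, 0.188, -0.0]
force: [0.2, -0.9, -0.4]
width: -0.0001
grasp_force: 0.0
star_hub 0.67 [40. 91.] [0.5292 0.0271 0.108 ]
star_arm 0.72 [108. 212.] [ 0.4602 -0.0393  0.108 ]
star_arm 0.64 [ 16. 165.] [0.4697 0.033  0.108 ]
lever_hub 0.87 [330. 248.] [ 0.498  -0.2106  0.108 ]
lever_hub 0.3 [372. 305.] [ 0.4638 -0.266   0.108 ]
lever_tip 0.74 [213. 218.] [ 0.4857 -0.1159  0.108 ]
12.3 [ 0.5124 -0.1414  0.2113] [-0.     0.981  0.194 -0.   ] [-0.2  0.4  0.1] 0.00014461199717447483
star_arm 0.87 [0.4813 0.3686 0.108 ]
star_arm 0.51 [0.4743 0.0256 0.108 ]
star_arm 0.39 [ 0.4366 -0.0589  0.108 ]
star_hub 0.74 [0.4915 0.4304 0.108 ]
```

View pics/w7.png

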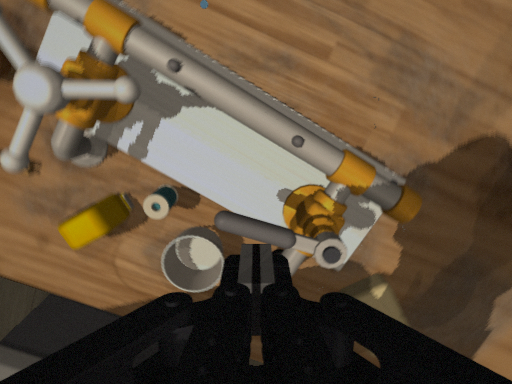

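Step 1 looks done: in this view the star arm at (16,165) runs along the front pipe. The lever hub is at (330,248) and its tip at (213,218), 95 mm apart as they should be. I'll lower the fingertips behind the lever and start the anticlockwise arc.

```bash
python3 -m creep '[[[0,0.004,0,0,-0.13],[0,0,0,0,-0.13],[0,0,0,-0.04,0],[0,0,0,-0.04,0],[0,0,0,-0.04,0],[0,0,0,0,0],[0,-0.0041,0.0011,0,0.06],[0,-0.0042,0.0009,0,0.06],[0,-0.0043,0.0006,0,0.06],[0,0,0,0,0]]]'; python3 m.py w8
```

```text
clock: 13.55
tool_pos: [0.5043, -0.139, 0.0931]
tool_rot: [0.001, 0.988, 0.153, 0.001]
force: [0.0, 0.1, 0.3]
width: 0.0001
grasp_force: 0.0
lever_hub 0.86 [404. 338.] [ 0.4971 -0.2097  0.108 ]
lever_tip 0.88 [194. 308.] [ 0.4837 -0.1167  0.108 ]
13.8 [ 0.5042 -0.1389  0.0919] [0.    0.988 0.152 0.   ] [0.9 0.6 0.2] 9.817484143611958e-05
```

```bash
python3 -m creep '[[[0,-0.0043,0.0003,0,0],[0,-0.0043,0,0,0],[0,-0.0043,-0.0002,0,0.03],[0,-0.0042,-0.0005,0,0.06],[0,-0.0042,-0.0007,0,0.06],[0,-0.0041,-0.001,0,0.06],[0,-0.0041,-0.0012,0,0.06],[0,-0.004,-0.0015,0,0.06],[0,-0.0039,-0.0017,0,0.06],[0,0,0,0,0]]]'; python3 m.py w9
```

```text
clock: 14.8
tool_pos: [0.4657, -0.1452, 0.0913]
tool_rot: [-0.0, 0.94, 0.341, -0.0]
force: [-0.6, -0.2, 0.3]
width: -0.0
grasp_force: 0.0
lever_hub 0.71 [418. 322.] [ 0.4967 -0.2117  0.108 ]
15.05 [ 0.4665 -0.1453  0.0913] [ 0.    0.94  0.34 -0.  ] [ 0.5  0.3 -0.3] 8.189033608767886e-05
```

View pics/w9.png

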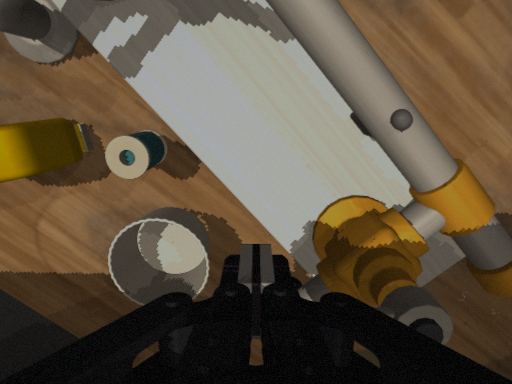

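```bash
python3 - <<'E'
from h import *
im=viewer.grab_frame("side")
for n in["lever_hub","lever_tip","star_hub","star_arm"]:
    for r in viewer.landmark_of("side",n)[:3]: print(n,round(r["confidence"],2),np.round(r["centre"]),at("side",r["centre"],.108).round(4))
h=np.array([.497,-.2105])
for a in (98,125,135,145,155):
    q=np.r_[h+.095*np.array([np.cos(np.radians(a)),np.sin(np.radians(a))]),.108];print(a,proj("wrist",q).round(),(proj("side",q)-[220,150]).round()*5)
cv2.imwrite("pics/s9.png",cv2.resize(im[150:270,220:360],None,fx=5,fy=5,interpolation=cv2.INTER_CUBIC))
E
```

```text
lever_hub 0.78 [315. 243.] [ 0.4904 -0.2138  0.108 ]
lever_tip 0.69 [277. 188.] [0.5391 0.0368 0.108 ]
lever_tip 0.55 [282. 232.] [ 0.4391 -0.1335  0.108 ]
star_hub 0.62 [206. 136.] [0.4877 0.446  0.108 ]
star_hub 0.6 [276. 186.] [0.5418 0.0411 0.108 ]
star_hub 0.39 [261. 195.] [0.4772 0.0326 0.108 ]
star_arm 0.48 [263. 193.] [0.4881 0.0378 0.108 ]
star_arm 0.44 [215. 146.] [0.4844 0.361  0.108 ]
98 [229. 211.] [355. 365.]
125 [198. 304.] [315. 410.]
135 [200. 337.] [305. 430.]
145 [208. 367.] [305. 450.]
155 [222. 394.] [305. 475.]
```

View pics/s9.png

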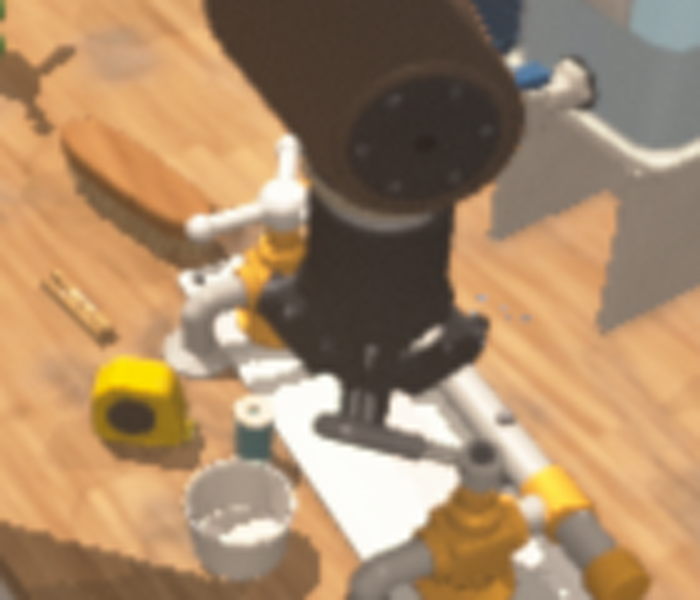

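The lever is turning: its tip is at crop (318,425), about azimuth 127°, with the fingers behind it. The star arm still points along its pipe. I'll continue.

```bash
python3 -m creep '[[[0,-0.0038,-0.0019,0,0.06],[0,-0.0037,-0.0022,0,0.06],[0,-0.0036,-0.0024,0,0.06],[0,-0.0034,-0.0026,0,0.06],[0,-0.0033,-0.0028,0,0.06],[0,-0.0031,-0.003,0,0.06],[0,-0.0029,-0.0032,0,0.06],[0,-0.0027,-0.0033,0,0.06],[0,0,0,0,0],[0,0,0,0,0]]]'; python3 m.py w10;  python3 - <<'E'
from h import *
im=viewer.grab_frame("side")
for n in["lever_hub","lever_tip"]:
    for r in viewer.landmark_of("side",n)[:3]: print(n,round(r["confidence"],2),np.round(r["centre"]),at("side",r["centre"],.108).round(4))
E
```

```text
clock: 16.3
tool_pos: [0.4401, -0.1667, 0.0914]
tool_rot: [0.0, 0.833, 0.554, 0.0]
force: [0.0, -0.1, 0.1]
width: 0.0
grasp_force: 0.0
lever_hub 0.77 [412. 323.] [ 0.4957 -0.2108  0.108 ]
16.55 [ 0.4401 -0.1666  0.0913] [0.    0.832 0.554 0.   ] [-0.3  0.9 -1.3] 0.0002734529317650055
lever_hub 0.52 [318. 243.] [ 0.4988 -0.2179  0.108 ]
lever_tip 0.53 [282. 245.] [ 0.4118 -0.1724  0.108 ]
```

```bash
python3 -m creep '[[[0,-0.0021,-0.0029,0,0.05],[0,-0.002,-0.003,0,0.05],[0,-0.0018,-0.0031,0,0.05],[0,-0.0005,-0.001,0,0.01],[0,-0.0005,-0.001,0,0.01],[0,0,0,0,0],[0,0,0,0,0],[0,0,0,0,0],[0,0,0,0,0],[0,0,0,0,0]]]'; python3 - <<'E'
from h import *
im=viewer.grab_frame("side")
for n in["lever_hub","lever_tip"]:
    for r in viewer.landmark_of("side",n)[:3]: print(n,round(r["confidence"],2),np.round(r["centre"]),at("side",r["centre"],.108).round(4))
E
```

```text
clock: 17.7
tool_pos: [0.4331, -0.1777, 0.0913]
tool_rot: [0.0, 0.782, 0.623, 0.0]
force: [-0.3, 0.9, -0.5]
width: 0.0004
grasp_force: 0.5
lever_hub 0.56 [315. 243.] [ 0.4911 -0.2134  0.108 ]
lever_hub 0.54 [291. 238.] [ 0.4481 -0.1629  0.108 ]
lever_hub 0.3 [313. 266.] [ 0.4362 -0.2725  0.108 ]
lever_tip 0.73 [314. 269.] [ 0.4337 -0.2795  0.108 ]
lever_tip 0.51 [282. 249.] [ 0.403 -0.183  0.108]
```

```bash
python3 -m creep '[[[0,-0.0004,-0.0009,0,0.01],[0,0,0,0,0],[0,-0.0004,-0.0009,0,0.01],[0,0,0,0,0],[0,-0.0004,-0.0009,0,0.01],[0,0,0,0,0],[0,-0.0004,-0.0009,0,0.01],[0,0,0,0,0],[0,0,0,0,0],[0,0,0,0,0]]]'
```

```text
clock: 18.85
tool_pos: [0.4315, -0.1814, 0.0913]
tool_rot: [0.0, 0.769, 0.639, 0.0]
force: [-0.5, 1.3, -0.1]
width: -0.0001
grasp_force: 0.3
```

```bash
python3 -m creep '[[[0,-0.0004,-0.0009,0,0.01],[0,0,0,0,0],[0,-0.0004,-0.0009,0,0.01],[0,0,0,0,0],[0,-0.0003,-0.0009,0,0.01],[0,0,0,0,0],[0,0,0,0,0],[0,0,0,0,0],[0,0,0,0,0],[0,0,0,0,0]]]'; python3 m.py w11; python3 - <<'E'
from h import *
im=viewer.grab_frame("side")
for n in["lever_hub","lever_tip"]:
    for r in viewer.landmark_of("side",n)[:3]: print(n,round(r["confidence"],2),np.round(r["centre"]),at("side",r["centre"],.108).round(4))
cv2.imwrite("pics/s11.png",cv2.resize(im[150:270,220:360],None,fx=5,fy=5,interpolation=cv2.INTER_CUBIC))
E
```

```text
clock: 19.85
tool_pos: [0.4304, -0.1839, 0.0913]
tool_rot: [-0.0, 0.76, 0.65, 0.0]
force: [2.1, 4.6, 0.8]
width: 0.0002
grasp_force: 2.5
lever_hub 0.88 [414. 316.] [ 0.4961 -0.2104  0.108 ]
20.1 [ 0.4304 -0.1839  0.0913] [0.   0.76 0.65 0.  ] [ 1.4  4.  -0.1] 0.0002615313078414847
lever_hub 0.62 [270. 242.] [ 0.3904 -0.1451  0.108 ]
lever_hub 0.5 [313. 247.] [ 0.4791 -0.2213  0.108 ]
lever_tip 0.64 [284. 252.] [ 0.4021 -0.1943  0.108 ]
```

View pics/s11.png

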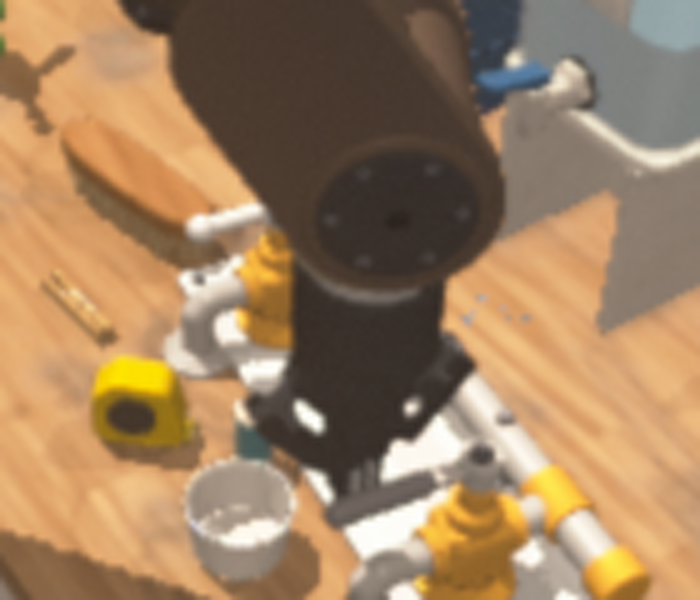

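The lever now runs along the spout pipe and the force is rising. One more small creep will confirm the stop.

```bash
python3 -m creep '[[[0,-0.0002,-0.001,0,0],[0,0,0,0,0],[0,0,0,0,0],[0,0,0,0,0],[0,0,0,0,0],[0,0,0,0,0],[0,0,0,0,0],[0,0,0,0,0],[0,0,0,0,0],[0,0,0,0,0]]]'
```

```text
clock: 21.25
tool_pos: [0.4302, -0.1842, 0.0913]
tool_rot: [-0.0, 0.76, 0.65, 0.0]
force: [4.3, 12.8, 1.3]
width: 0.0002
grasp_force: 6.4
```

```bash
python3 -m creep '[[[0,0.002,0.014,0,0],[0,0,0,0,0],[0,0,0,0.045,0],[0,0,0,0.045,0],[0,0,0,0.045,0],[0,0.01,0.04,0.03,0],[0,0.01,0.04,0.03,0],[0,0.01,0.04,0,0],[0,0,0,0,0],[0,0,0,0,0]]]'; python3 m.py w12; python3 - <<'E'
from h import *
for c in("top","side"):
    viewer.grab_frame(c)
    for n in["lever_hub","lever_tip","star_hub","star_arm","thread_spool_7","dosing_cap_1","tape_measure"]:
        for r in viewer.landmark_of(c,n)[:2]: print(c,n,round(r["confidence"],2),at(c,r["centre"],.108 if "_hub" in n or n in("lever_tip","star_arm") else 0).round(4))
E
```

```text
clock: 22.25
tool_pos: [0.4617, -0.0521, 0.2852]
tool_rot: [0.0, 0.759, 0.651, -0.0]
force: [0.2, -0.5, 0.6]
width: -0.0
grasp_force: 0.0
star_hub 0.66 [316.  82.] [0.5286 0.0253 0.108 ]
star_hub 0.66 [221. 210.] [ 0.4224 -0.0797  0.108 ]
star_arm 0.74 [260.  83.] [0.4785 0.0319 0.108 ]
lever_hub 0.62 [253. 347.] [ 0.4279 -0.2476  0.108 ]
22.5 [ 0.4616 -0.0535  0.2849] [-0.    0.76  0.65 -0.  ] [-0.5  0.1  0.5] -0.0005729249690271116
top lever_tip 0.54 [ 0.3963 -0.0043  0.108 ]
top star_hub 0.82 [0.524  0.0253 0.108 ]
top star_hub 0.71 [0.4926 0.4364 0.108 ]
top star_arm 0.87 [0.4609 0.0335 0.108 ]
top thread_spool_7 0.4 [ 0.4411 -0.0636  0.    ]
top dosing_cap_1 0.66 [0.4765 0.025  0.    ]
top dosing_cap_1 0.48 [ 0.4033 -0.11    0.    ]
top tape_measure 0.67 [0.4154 0.1247 0.    ]
top tape_measure 0.59 [ 0.3992 -0.014   0.    ]
side lever_hub 0.54 [ 0.4957 -0.2125  0.108 ]
side lever_tip 0.67 [ 0.3933 -0.1944  0.108 ]
side star_hub 0.49 [0.4783 0.4215 0.108 ]
side star_hub 0.48 [0.53   0.0348 0.108 ]
side star_arm 0.7 [0.485  0.3663 0.108 ]
side star_arm 0.56 [0.4923 0.0426 0.108 ]
side thread_spool_7 0.44 [ 0.4422 -0.0556  0.    ]
side dosing_cap_1 0.56 [ 0.4045 -0.1113 -0.    ]
side tape_measure 0.68 [ 0.4043 -0.0025  0.    ]
```

View pics/w12.png

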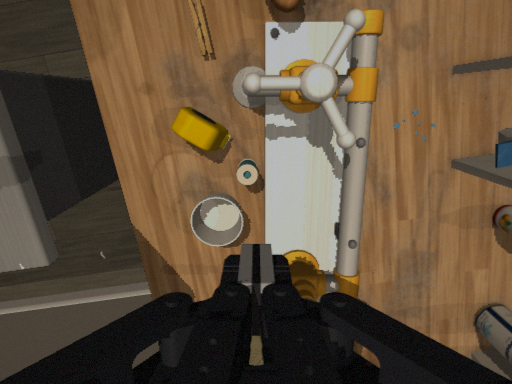

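The star arm, from (316,82) to (255,83), lies along its front pipe. The side camera puts the lever at azimuth 170°, along the spout. The spool, dosing cup and tape measure are where they were, and the tool is clear, so I'm handing in.

```bash
python3 -c "
from rig import ctrl
print(ctrl.finish_job())"
```

```text
the job is handed in; nothing more can be done
None
```

I pushed the star handle clockwise to its shut stop (about 15 N), then turned the drain lever to its open stop along the spout (about 13 N). I backed the tool clear and handed the job in at about 23 s; no verdict came back.

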